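Switch on the light table behind its push-latch cover

ROBOT

A 6-joint arm with a two-finger parallel gripper is mounted at the origin on the work surface. World frame = base frame: x ahead of the robot, y to its left, z up, the work surface at z = 0. Lengths are in m, angles in rad, forces in N, time in s.
With the tool pointing down it reaches from about 0.35 to 0.85 m from the base axis. Payload 8.1 kg.
Tool frame: the origin (TCP) lies midway between the tips of the shut fingers; the grasp point (between the pads) lies 19 mm behind it; z points along the fingers, y is the direction in which the jaws open and shut (so a half turn about z gives the same grasp; the last joint's range is limited). The gripper opens to 93 mm and grips with 3 to 60 N. Pads are 15 mm wide; open, the fingers measure 128 mm over their backs; the gripper's body (75 mm by 188 mm) begins 65 mm behind the grasp point.
Start: joints at [-0.085, 0.13, 1.488, -0, 1.523, -0.085], TCP at [0.6, 0, 0.219] pointing down, gripper open.
Joint ranges: [-2.96, 2.96], [-0.89, 2.26], [0.02, 2.5], [-1.34, 4.48], [0, 2.73], [-2.66, 2.66]. Speed limits (rad/s): [2.39, 2.39, 2.79, 3.14, 3.14, 3.14].

INTERFACE

Orientations are given as a rotation vector (axis times angle).
In Python, from plant import monitor, eyes, ticket gives the robot as it stands.
- The arm moves only by the tool send_rows, never from a script. Its argument "motion" is a list of rows, each a list of 2 entries, a list of its own where there are three numbers: the shift along the tool's x, y, z in m, then the turn about the tool's z in degrees. In form: [[[dx, dy, dz], twist], ...]. A call has 1 to 12 rows; each row is the pose to reach, as a shift and turn from the pose commanded when the call began, along the tool's axes at that moment; what a row does not reach only later rows make up. A row lasts 1/8 s, in which the tool goes at most 62.5 mm and 10.7 degrees, less where a joint would pass 70% of its speed; a pose out of reach is approached as far as the arm can. A call with a gripper value outside its range is refused whole. "jaw" is the finger opening in m, from 0 to 0.093, set as the call begins (left out, the last holds). The fingers move at their own pace and stop on an object; "squeeze" is the grip in N (left out, the last holds). Time passes only in rows, so rows that repeat a pose let the fingers close. It gives the time, the measured TCP pose, the force and the opening at its end, in the units of the state.
- monitor.read_state(): the state, without advancing time (a new reading comes with each control period).
- eyes.read_camera(name): name is "scene" or "side" or "wrist"; returns the picture (480x640x3 uint8, red, green, blue); there is no depth.
- eyes.camera_model(name): a dict with "mtx" (3x3 intrinsics, pixels), "cam_to_world" (4x4, takes a point from camera to world coordinates); the wrist camera has in their place "mount" (4x4, takes a point from camera to tool coordinates, whose origin is the TCP and whose axes are the flange's). Camera axes: x right, y down, z forward; pixel columns grow to the right and rows downward; lengths in m; the calibration is good to about 2 mm. The wrist camera is an equidistant fisheye: a pixel r from the principal point sees the ray r / f radians off the axis. A picture is of the moment at which its call begins: read the wrist's pose just before it. camera_model takes no time and is no camera call.
- ticket.close_job(): hands the job in, once; it reports no verdict.
The state is a dict: "t": time; "q": joint angles; "dq": joint speeds; "joint_torque": joint torques, N m; "tool_pos": TCP position; "orientation": TCP orientation; "force": force on the tool from outside, world axes, zero at the start; "wrist_torque": the same for the moment, N m; "opening": finger opening in m.
Only numpy, scipy, OpenCV 4.12 (cv2) and the standard library are available. Lean on these libraries where they do the work, as an engineer would, in place of code of your own. Each camera call takes 0.05 s, during which the arm holds its last target.

TASK

Switch on the light table: press the wide aluminium cover on its control box so that it pops open, push the round black button underneath all the way down, then push the cover shut and press it until it latches flush again. Touch only, without gripping or lifting anything; leave the smaller box's cover shut and the pieces standing around where they are.

Things in the scene. Friction and masses are not known exactly. Their poses are not given: they have to be found in the camera images.
- wide_box: Fixed grey plastic control box, 100 mm (its x) by 120 mm (its y) by 60 mm high, with the WIDE cover: a plain aluminium plate 60 mm (x) by 100 mm (y), 6 mm thick, flush in its top. Origin: centre of the underside on the table; z up. The cover's recess runs from x = -32 to +32 mm and y = -50 to +50 mm; rims around it are at 60 mm.
- wide_cover (a joint): Wide cover's angle (rad): 0 latched flush, 1.75 fully open (past upright), -0.122 pressed in to its stop. Push-push latch: press it to the stop (4.9 mm down at wide_press) and let go: it springs open to 1.75 in about 1.5 s. Push it shut down to the stop and let go: it returns to 0 and stays. Swinging it takes 1.5 to 4 N, with bumps of up to 10 N (less if slow) between 0.5 and 0 rad: push on past them to the hard stop in one go.
- wide_hinge (a point): Middle of the wide cover's hinge line, fixed on the box at x = -30, y = 0, z = 57 mm of the box frame; the hinge line runs along the box's y. From the hinge the closed cover extends 60 mm in +x; opening lifts its +x edge up and over towards -x. Axes as the box's.
- wide_press (a point): Point on the wide cover's outer face (the top face when shut), in the middle of its width, 40 mm from the hinge, 3 mm above the plane of the hinge line when shut; a good place to press. Moves with the cover; its x axis points from the hinge to the free edge, its z axis out of the outer face.
- wide_edge (a point): Middle of the free edge of the wide cover, on its outer face, 60 mm from the hinge. Moves with the cover.
- button (a joint): How far the round black button (24 mm across, in a round black collar 34 mm across whose top is 33 mm above the table) is pushed down (m): 0 out, 0.006 all the way down. It has no spring and stays where it is pushed; pushing takes about 2 to 3 N.
- button_top (a point): Centre of the top face of the button, under the wide cover, at x = 8, y = -24 mm of the box frame, 44 mm above the table when out, 38 mm when all the way down.
- small_box: The other box, to be left alone: same make, 100 x 80 x 60 mm, with a smaller cover 60 x 60 mm. Origin: centre of the underside; z up.
- small_cover (a joint): Angle of the small cover (rad): 0 = latched flush; it has the same push latch and would pop open if pressed. It must stay shut.
- terracotta_cup: Loose terracotta cup between the boxes, 54 mm across, 75 mm high; origin at its foot.
- beige_beaker: Loose beige beaker, 60 mm across, 95 mm high; origin at its foot.
- vase: Loose white vase, 76 mm across, 120 mm high; origin at its foot.
- bowl: Loose white bowl, 124 mm across, 45 mm high; origin at its foot.
- acrylic_rod: Loose clear rod standing on end, 28 mm across, 110 mm high; origin at its foot.
- porcelain_ring: Loose white ring, 60 mm across, 30 mm high; origin at its underside.
- brush: Loose brush lying on the table, about 200 mm long; origin at its underside.
Mind the look-alikes: they are no part of the job. Leave any red look-alike of the wide_box alone.

How it is judged:
By the outcome, as a careful person would: the job done as asked, in the order asked, and still so for the second after the job is handed in, with the robot touching nothing.
It also fails if it takes over 54 s, if anything falls off the work surface, if the arm or the gripper's body presses on something with over 40 N, if the wrist force passes 120 N, or if a joint passes its speed limit or range.

## Working session

There is one attempt and no reset: what is moved stays moved. The work goes in short steps, Python scripts to look and compute and a tool call to move; the robot and the scene stay as the last step left them, time stands still between calls to the robot, and variables do not carry over. Pictures are saved under pics/ and viewed, and the job is handed in when it is done.

Besides the shell and the picture viewer there is one more tool, called after "Call:" by a JSON object that holds its "fn" and its "kwargs", one argument or row to a line. send_rows: Moves the arm, as the interface text tells. Its arguments: {"type":"object","properties":{"motion":{"type":"array","items":{"type":"array"}},"jaw":{"type":"number"},"squeeze":{"type":"number"}},"required":["motion"]}

```bash
mkdir -p pics; ls
python3 - <<'E'
from plant import monitor, eyes
import cv2
s=monitor.read_state();print(s)
for n in("scene","side","wrist"):
    im=eyes.read_camera(n);cv2.imwrite(f"pics/{n}0.png",im[:,:,::-1]);print(n,eyes.camera_model(n))
E
```

```text
pics
{'t': 0.0, 'q': array([-8.54038836e-02,  1.31169191e-01,  1.48928354e+00, -3.39897146e-05,
        1.52299948e+00, -8.53753029e-02]), 'dq': array([ 0.00085756,  0.00175125, -0.00027488, -0.00039555, -0.00014317,
        0.00118672]), 'joint_torque': array([-1.61290725e-03, -5.59853125e+01, -4.91755986e+01,  7.67333270e-02,
        3.59135563e-02, -2.97389461e-04]), 'tool_pos': array([5.99423754e-01, 5.64838538e-05, 2.17580321e-01]), 'orientation': array([-2.22048072e+00, -2.22042094e+00,  1.92170398e-03]), 'force': array([-0.49166838,  0.20319199, -0.34285476]), 'wrist_torque': array([ 0.02462034, -0.07936493, -0.02734141]), 'opening': 0.09334042097882066}
scene {'mtx': array([[483.73846844,   0.        , 324.17486938],
       [  0.        , 483.73846844, 238.18066055],
       [  0.        ,   0.        ,   1.        ]]), 'cam_to_world': array([[ 0.29353964,  0.68169338, -0.67017059,  1.25652381],
       [ 0.95573774, -0.19461504,  0.22065894, -0.22942943],
       [ 0.01999647, -0.70527946, -0.70864732,  0.84103767],
       [ 0.        ,  0.        ,  0.        ,  1.        ]])}
[... 250 characters left out ...]
   [-0.37891278,  0.58970065, -0.71321683,  0.94017656],
       [-0.00606326, -0.77225036, -0.6352894 ,  0.90664876],
       [ 0.        ,  0.        ,  0.        ,  1.        ]])}
wrist {'mtx': array([[371.64829954,   0.        , 321.45163779],
       [  0.        , 371.64829954, 245.49429524],
       [  0.        ,   0.        ,   1.        ]]), 'mount': array([[ 8.89754031e-04, -9.68861887e-01, -2.47600186e-01,
         6.78837312e-02],
       [ 9.99999585e-01,  8.12952707e-04,  4.12417975e-04,
         1.29485065e-04],
       [-1.98288816e-04, -2.47600450e-01,  9.68862208e-01,
        -1.65283464e-01],
       [ 0.00000000e+00,  0.00000000e+00,  0.00000000e+00,
         1.00000000e+00]])}
```

View pics/scene0.png

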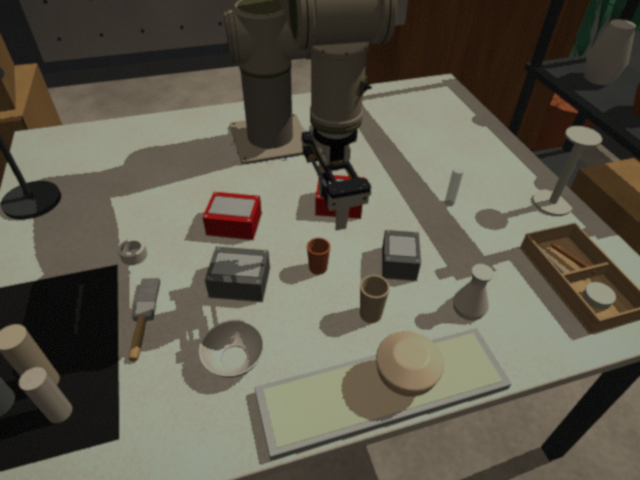

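View pics/side0.png

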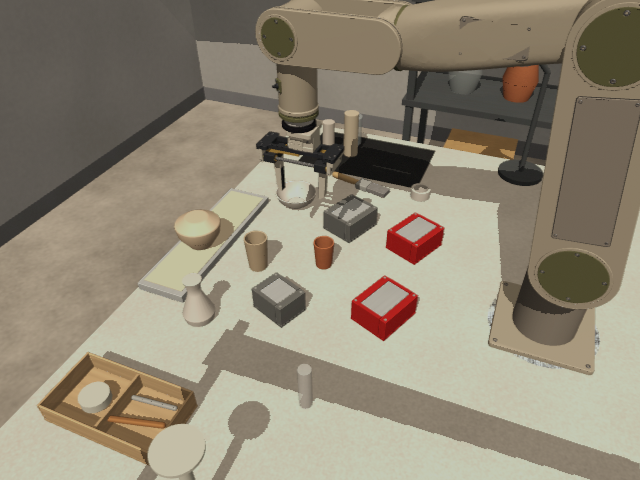

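View pics/wrist0.png

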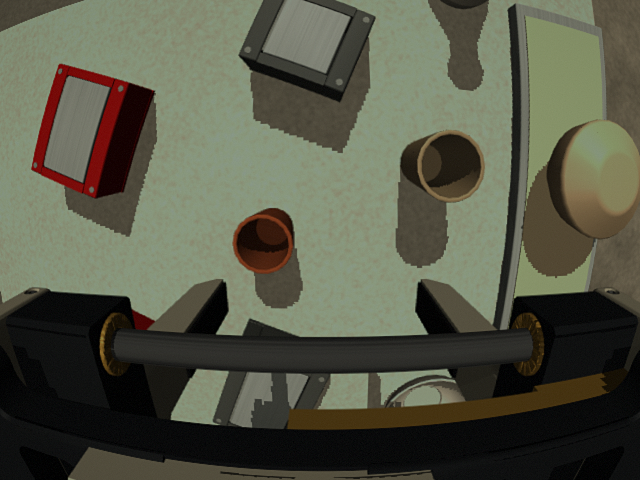

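Run:
```python
import cv2
a=cv2.imread("pics/scene0.png")[235:310,190:290];b=cv2.imread("pics/side0.png")[185:250,310:390]
for n,i in(("a",a),("b",b)):
    cv2.imwrite(f"pics/crop_{n}.png",cv2.resize(cv2.convertScaleAbs(i,alpha=1.6),None,fx=8,fy=8,interpolation=cv2.INTER_CUBIC)[:600,:800])
```

```text
(no output)
```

View pics/crop_a.png

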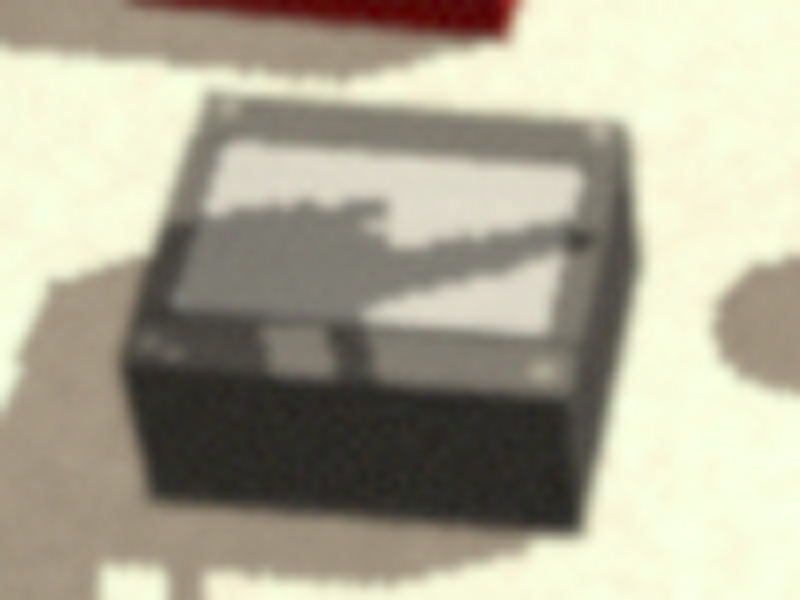

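View pics/crop_b.png

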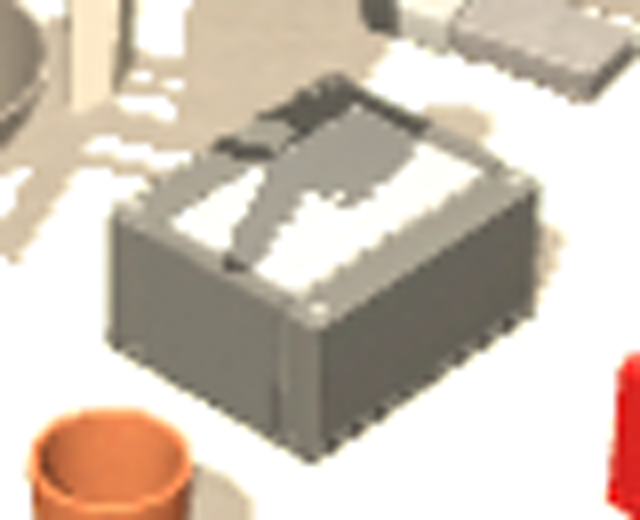

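```bash
cat > h.py <<'E'
import numpy as np
from plant import monitor, eyes
from scipy.spatial.transform import Rotation as R
def ray(cam,px,z,st=None):
    c=eyes.camera_model(cam);K=c["mtx"];u=(np.array(px,float)-K[:2,2])/[K[0,0],K[1,1]]
    if cam=="wrist":
        th=np.linalg.norm(u);d=np.r_[u/th*np.sin(th),np.cos(th)]
        st=st or monitor.read_state()
        T=np.eye(4);T[:3,:3]=R.from_rotvec(st["orientation"]).as_matrix();T[:3,3]=st["tool_pos"];T=T@c["mount"]
    else:
        d=np.r_[u,1];T=c["cam_to_world"]
    d=T[:3,:3]@d;o=T[:3,3];return o+d*(z-o[2])/d[2]
def proj(cam,p,st=None):
    c=eyes.camera_model(cam);K=c["mtx"]
    if cam=="wrist":
        st=st or monitor.read_state()
        T=np.eye(4);T[:3,:3]=R.from_rotvec(st["orientation"]).as_matrix();T[:3,3]=st["tool_pos"];T=T@c["mount"]
    else: T=c["cam_to_world"]
    q=np.linalg.inv(T)@np.r_[p,1]
    if cam=="wrist":
        r=np.hypot(q[0],q[1]);th=np.arctan2(r,q[2]);return K[0,0]*th*q[:2]/r+K[:2,2]
    return K[0,0]*q[:2]/q[2]+K[:2,2]
E
python3 - <<'E'
from h import *
np.set_printoptions(precision=4,suppress=True)
def go(cam,pts,off,z):
    P=np.array([ray(cam,np.array(p)/8-0.4375+off,z)[:2] for p in pts])
    print(cam,"centre",P.mean(0));
    for i in range(4):
        d=P[(i+1)%4]-P[i];print(P[i],"len",np.linalg.norm(d),"ang",np.degrees(np.arctan2(d[1],d[0])))
go("scene",[(205,93),(627,123),(578,393),(122,362)],[190,235],.06)
go("scene",[(222,142),(583,175),(552,332),(172,308)],[190,235],.06)
go("side",[(112,212),(335,75),(540,188),(315,328)],[310,185],.06)
# others: boxes
for n,z,px in(("cupscene",.075,(318,243)),("small",.06,(403,245)),("red1",.06,(233,206)),("beaker",.095,(375,287)),("bowl",.045,(231,340)),("brush",.01,(143,320)),("red2",.06,(338,190))):
    print(n,ray("scene",px,z))
E
```

```text
scene centre [ 0.5426 -0.1889]
[ 0.4753 -0.2272] len 0.11845550594787788 ang 68.43890722832128
[ 0.5188 -0.117 ] len 0.09674694094895936 ang -19.90955830186582
[ 0.6098 -0.1499] len 0.11973438870817214 ang -111.123446602555
[ 0.5666 -0.2616] len 0.09763304111543719 ang 159.32680128382597
scene centre [ 0.5423 -0.1892]
[ 0.4953 -0.2253] len 0.10063963700691689 ang 66.93953472398341
[ 0.5347 -0.1327] len 0.05634712785992453 ang -20.21837784824042
[ 0.5875 -0.1522] len 0.10103032347654266 ang -110.80849512964333
[ 0.5517 -0.2467] len 0.060298794609449986 ang 159.29785533173137
side centre [ 0.5396 -0.1869]
[ 0.6059 -0.1516] len 0.11718288524013329 ang -111.57598363164928
[ 0.5628 -0.2605] len 0.0990523764185625 ang 156.14051101079878
[ 0.4722 -0.2205] len 0.11466686560645614 ang 66.68474330273803
[ 0.5176 -0.1152] len 0.09550336126281996 ang -22.402607565059295
cupscene [ 0.5427 -0.0085  0.075 ]
small [0.5875 0.1785 0.06  ]
red1 [ 0.3518 -0.1667  0.06  ]
beaker [0.7092 0.0597 0.095 ]
bowl [ 0.7173 -0.2335  0.045 ]
brush [ 0.5952 -0.3987  0.01  ]
red2 [0.363 0.098 0.06 ]
```

Call:
{"fn": "send_rows", "kwargs": {
  "motion": [
    [[-0.05,0.005,0],-10],
    [[-0.1,0.01,0],-20],
    [[-0.15,0.02,0],-30],
    [[-0.2,0.02,0],-40],
    [[-0.22,0.02,0],-50],
    [[-0.22,0.02,0],-60],
    [[-0.22,0.02,0],-68.5],
    [[-0.22,0.02,0],-68.5],
    [[-0.22,0.02,0],-68.5]
  ],
  "jaw": 0
}}

```text
t: 1.27
tool_pos: [0.6199, -0.2198, 0.2184]
orientation: [-0.591, -3.085, -0.0]
force: [0.2, -0.1, -0.2]
opening: 0.0075
```

Run:
```python
from h import *
import cv2
s=monitor.read_state();print(s["t"],s["tool_pos"],s["orientation"],s["opening"],s["force"])
print(R.from_rotvec(s["orientation"]).as_matrix().round(3))
cv2.imwrite("pics/wrist1.png",eyes.read_camera("wrist")[:,:,::-1])
cv2.imwrite("pics/side1.png",eyes.read_camera("side")[:,:,::-1])
```

```text
1.275 [ 0.61993296 -0.21982843  0.21838371] [-5.90820320e-01 -3.08511939e+00 -1.85630412e-04] 0.007538232060133207 [ 0.18923897 -0.12762156 -0.19958318]
[[-0.929  0.369 -0.   ]
 [ 0.369  0.929  0.   ]
 [ 0.     0.    -1.   ]]
```

View pics/wrist1.png

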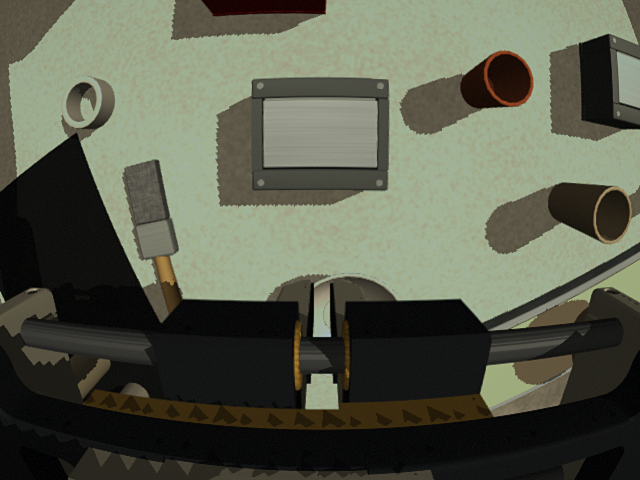

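Run:
```python
from h import *
import cv2
np.set_printoptions(precision=4,suppress=True)
im=cv2.imread("pics/wrist1.png")
c=cv2.convertScaleAbs(im[65:200,235:405],alpha=1.8)
c=cv2.resize(c,None,fx=4.4,fy=4.4,interpolation=cv2.INTER_CUBIC);cv2.imwrite("pics/w1z.png",c);print(c.shape)
P=np.array([ray("wrist",p,.06)[:2] for p in [(252,78.5),(388,78.5),(388,189.5),(252,189.5)]])
print(P,P.mean(0))
for i in range(4):
    d=P[(i+1)%4]-P[i];print(np.linalg.norm(d),np.degrees(np.arctan2(d[1],d[0])))
```

```text
(594, 748, 3)
[[ 0.472  -0.2265]
 [ 0.5156 -0.1167]
 [ 0.6077 -0.1522]
 [ 0.5636 -0.2637]] [ 0.5398 -0.1898]
0.11816835884784573 68.36534166157602
0.09873036834399217 -21.057939424147428
0.11993791219662439 -111.58070588924215
0.09884135022783098 157.91566509732934
```

View pics/w1z.png

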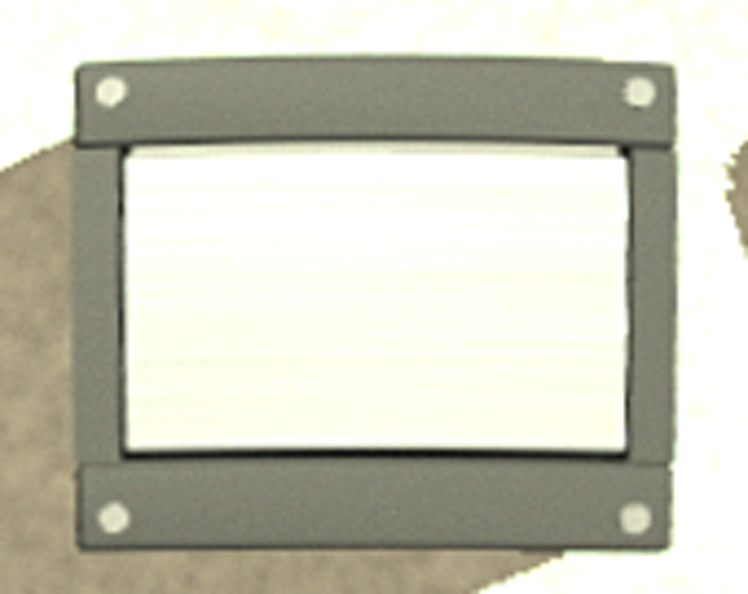

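View pics/side1.png

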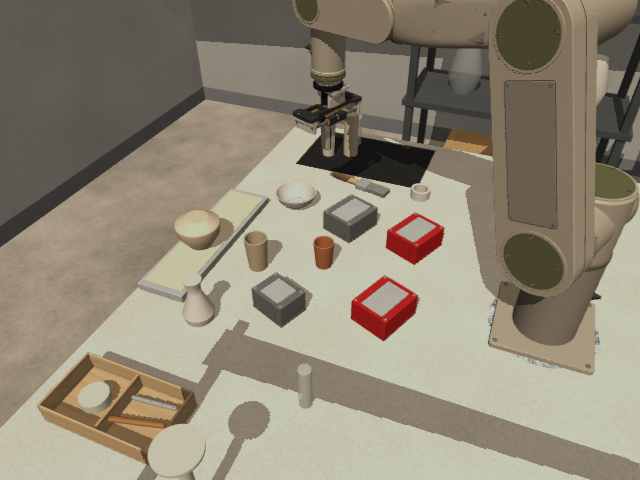

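Run:
```python
import cv2
im=cv2.imread("pics/wrist1.png")
a=im[88:108,255:390];b=im[160:180,255:390]
c=cv2.vconcat([a,b]);cv2.imwrite("pics/w1zz.png",cv2.resize(c,None,fx=5.9,fy=10,interpolation=cv2.INTER_NEAREST))
print(im[88:108,300].mean(1),im[160:180,300].mean(1))
print(im[60:108,320].mean(1))
```

```text
[ 73.          70.33333333  72.          70.66666667  71.
  69.          72.          62.          43.33333333  84.
 121.         126.         147.33333333 157.66666667 154.
 153.33333333 155.         152.66666667 150.33333333 146.66666667] [139.33333333 143.         143.         141.66666667 148.33333333
 148.33333333 108.33333333  29.66666667  11.          52.
  67.33333333  72.          72.33333333  69.66666667  70.33333333
  69.33333333  70.          69.          70.33333333  69.66666667]
[156.33333333 156.         152.33333333 152.         154.
 153.66666667 156.         154.66666667 154.33333333 157.33333333
 158.66666667 158.66666667 158.         158.         157.66666667
 159.         152.         103.66666667  66.66666667  71.33333333
  75.33333333  75.33333333  74.66666667  74.66666667  73.
  71.33333333  73.33333333  73.          73.33333333  71.33333333
  71.66666667  72.          70.66666667  72.33333333  70.66666667
  58.          41.33333333  96.         120.66666667 130.33333333
 154.33333333 157.66666667 153.66666667 152.33333333 154.66666667
 154.66666667 147.66666667 145.33333333]
```

View pics/w1zz.png

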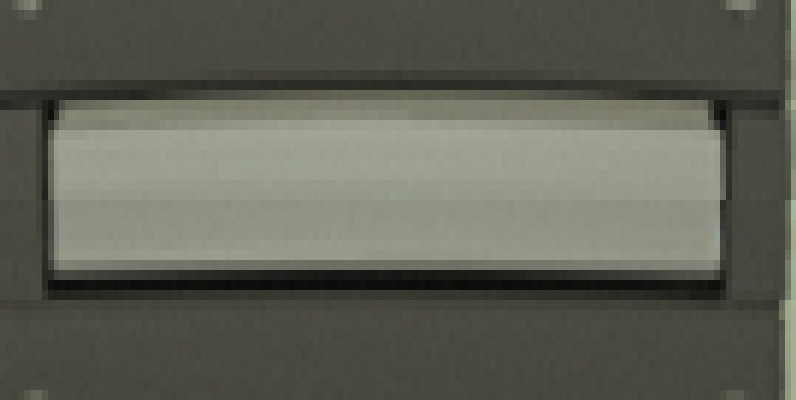

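Call:
{"fn": "send_rows", "kwargs": {
  "motion": [
    [[0.04,0,0],0],
    [[0.075,0,0.03],0],
    [[0.075,0,0.08],0],
    [[0.075,0,0.12],0],
    [[0.075,0,0.145],0],
    [[0.075,0,0.148],0],
    [[0.075,0,0.148],0]
  ]
}}

```text
t: 2.25
tool_pos: [0.5508, -0.1926, 0.0716]
orientation: [0.587, 3.085, -0.0]
force: [0.5, -0.5, -0.9]
opening: 0.0004
```

Call:
{"fn": "send_rows", "kwargs": {
  "motion": [
    [[0,0,0.008],0],
    [[0,0,0.011],0],
    [[0,0,0.013],0],
    [[0,0,0.015],0],
    [[0,0,0.017],0],
    [[0,0,0.018],0],
    [[0,0,0.018],0]
  ]
}}

```text
t: 3.12
tool_pos: [0.551, -0.1928, 0.0556]
orientation: [0.586, 3.085, -0.001]
force: [-8.6, 3.9, 22.5]
opening: 0.0002
```

Call:
{"fn": "send_rows", "kwargs": {
  "motion": [
    [[0,0,-0.05],0],
    [[0,0,-0.11],0],
    [[0,0,-0.16],0],
    [[0,0,-0.165],0],
    [[-0.04,0,-0.165],0],
    [[-0.075,0,-0.165],0],
    [[-0.075,0,-0.165],0],
    [[-0.075,0,-0.165],0],
    [[-0.075,0,-0.165],0],
    [[-0.075,0,-0.165],0],
    [[-0.075,0,-0.165],0],
    [[-0.075,0,-0.165],0]
  ]
}}

```text
t: 4.62
tool_pos: [0.6199, -0.2199, 0.2179]
orientation: [0.586, 3.086, -0.0]
force: [0.2, 0.3, 0.6]
opening: 0.0003
```

Run:
```python
from h import *
import cv2
s=monitor.read_state();print(s["t"],s["tool_pos"],s["force"])
a=eyes.read_camera("wrist")[:,:,::-1];b=eyes.read_camera("side")[:,:,::-1]
cv2.imwrite("pics/wrist2.png",a)
cv2.imwrite("pics/side2.png",cv2.resize(b[150:280,260:430],None,fx=4.4,fy=4.4,interpolation=cv2.INTER_CUBIC))
```

```text
4.625 [ 0.61993875 -0.21993616  0.2179426 ] [0.24522363 0.30335879 0.55971298]
```

View pics/wrist2.png

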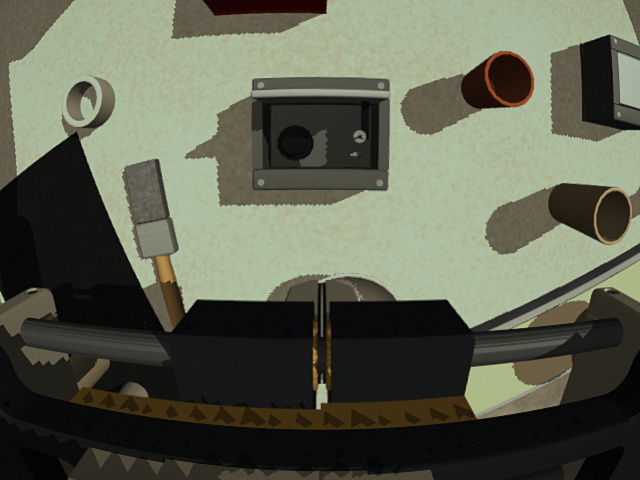

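View pics/side2.png

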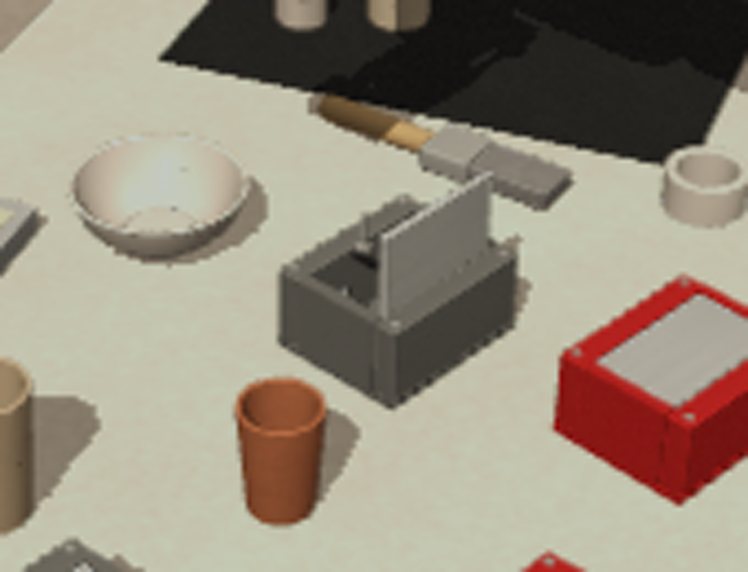

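Run:
```python
from h import *
import cv2
im=cv2.imread("pics/wrist2.png")
print(ray("wrist",(295,142),.044),ray("wrist",(295,142),.033))
c=cv2.convertScaleAbs(im[95:175,255:385],alpha=4);cv2.imwrite("pics/w2z.png",cv2.resize(c,None,fx=6,fy=6,interpolation=cv2.INTER_CUBIC))
```

```text
[ 0.53883826 -0.2140271   0.044     ] [ 0.5382588  -0.21463711  0.033     ]
```

View pics/w2z.png

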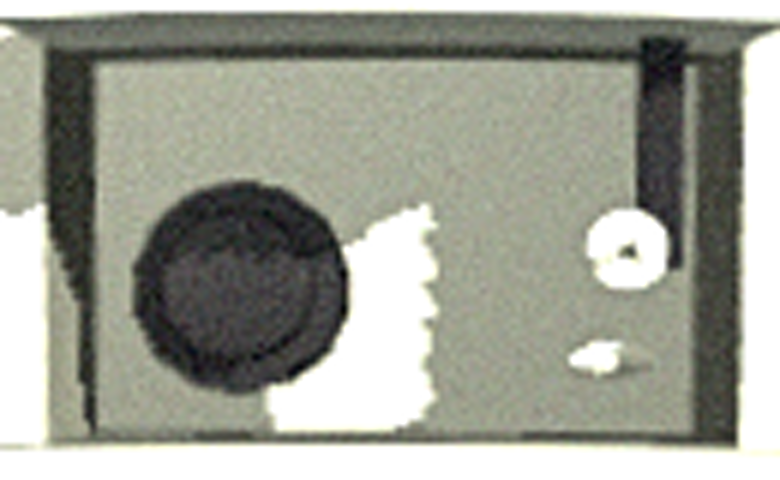

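Call:
{"fn": "send_rows", "kwargs": {
  "motion": [
    [[0.04,-0.012,0],0],
    [[0.075,-0.0245,0],0],
    [[0.075,-0.0245,0.05],0],
    [[0.075,-0.0245,0.1],0],
    [[0.075,-0.0245,0.14],0],
    [[0.075,-0.0245,0.165],0],
    [[0.075,-0.0245,0.169],0],
    [[0.075,-0.0245,0.169],0]
  ]
}}

```text
t: 5.72
tool_pos: [0.5417, -0.2155, 0.0494]
orientation: [0.586, 3.086, -0.0]
force: [-0.0, 0.0, 1.0]
opening: 0.0005
```

Call:
{"fn": "send_rows", "kwargs": {
  "motion": [
    [[0,0,0.004],0],
    [[0,0,0.007],0],
    [[0,0,0.009],0],
    [[0,0,0.011],0],
    [[0,0,0.0125],0],
    [[0,0,0.0125],0]
  ]
}}

```text
t: 6.48
tool_pos: [0.542, -0.2156, 0.038]
orientation: [0.586, 3.085, -0.001]
force: [-3.8, 1.5, 13.0]
opening: 0.0006
```

Call:
{"fn": "send_rows", "kwargs": {
  "motion": [
    [[0,0,0.001],0],
    [[0,0,0.0015],0],
    [[0,0,0.0015],0],
    [[0,0,0.0015],0]
  ]
}}

```text
t: 6.98
tool_pos: [0.5421, -0.2157, 0.0378]
orientation: [0.586, 3.085, -0.001]
force: [-9.2, 4.8, 24.8]
opening: 0.0007
```

Call:
{"fn": "send_rows", "kwargs": {
  "motion": [
    [[0,0,-0.04],0],
    [[0,0,-0.1],0],
    [[0,0,-0.16],0],
    [[0,0.01,-0.1825],0],
    [[-0.04,0.0245,-0.1825],0],
    [[-0.075,0.0245,-0.1825],0],
    [[-0.075,0.0245,-0.1825],0],
    [[-0.075,0.0245,-0.1825],0]
  ]
}}

```text
t: 7.98
tool_pos: [0.6192, -0.2197, 0.2164]
orientation: [-0.586, -3.085, -0.001]
force: [0.0, 0.2, -0.1]
opening: 0.0007
```

Run:
```python
from h import *
import cv2
s=monitor.read_state();print(s["t"],s["tool_pos"],s["force"])
a=eyes.read_camera("wrist")[:,:,::-1];b=eyes.read_camera("scene")[:,:,::-1]
c=cv2.resize(cv2.convertScaleAbs(a[75:195,245:395],alpha=4),None,fx=4,fy=4,interpolation=cv2.INTER_CUBIC)
d=cv2.resize(cv2.convertScaleAbs(b[220:310,190:290],alpha=2),(200*2-200,180*2-180));d=cv2.copyMakeBorder(d,0,c.shape[0]-d.shape[0],0,0,cv2.BORDER_CONSTANT)
cv2.imwrite("pics/v3.png",cv2.hconcat([c,d]))
```

```text
7.975 [ 0.61924665 -0.21968409  0.21635004] [ 0.0364189   0.20061236 -0.13580104]
```

View pics/v3.png

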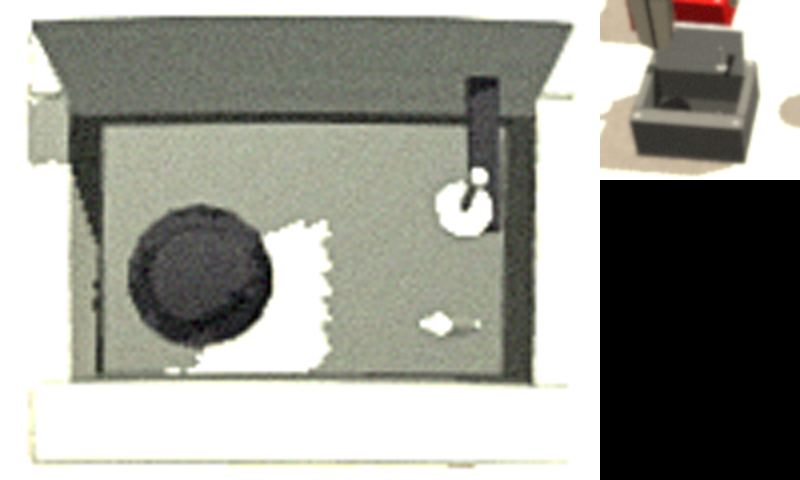

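Call:
{"fn": "send_rows", "kwargs": {
  "motion": [
    [[0.05,0,0],0],
    [[0.1,0,0],0],
    [[0.14,0,0],0],
    [[0.16,0,0],0],
    [[0.16,0,0.02],0],
    [[0.16,0,0.06],0],
    [[0.16,0,0.1],0],
    [[0.16,0,0.112],0],
    [[0.16,0,0.112],0]
  ]
}}

```text
t: 9.2
tool_pos: [0.4707, -0.1612, 0.1043]
orientation: [-0.586, -3.085, -0.001]
force: [-0.6, -0.1, 1.6]
opening: 0.0003
```

Call:
{"fn": "send_rows", "kwargs": {
  "motion": [
    [[-0.015,0,0],0],
    [[-0.023,0,0],0],
    [[-0.029,0,0],0],
    [[-0.0345,0,0],0],
    [[-0.041,0,0],0],
    [[-0.047,0,0.001],0],
    [[-0.053,0,0.003],0],
    [[-0.0585,0,0.005],0],
    [[-0.064,0,0.0085],0],
    [[-0.0685,0,0.012],0]
  ]
}}

```text
t: 10.45
tool_pos: [0.535, -0.1865, 0.0927]
orientation: [-0.586, -3.086, -0.0]
force: [-2.4, 0.4, 0.4]
opening: 0.0003
```

Run:
```python
from h import *
import cv2
b=eyes.read_camera("side")[:,:,::-1]
cv2.imwrite("pics/side4.png",cv2.resize(b[150:280,260:430],None,fx=4.4,fy=4.4,interpolation=cv2.INTER_CUBIC))
```

```text
(no output)
```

View pics/side4.png

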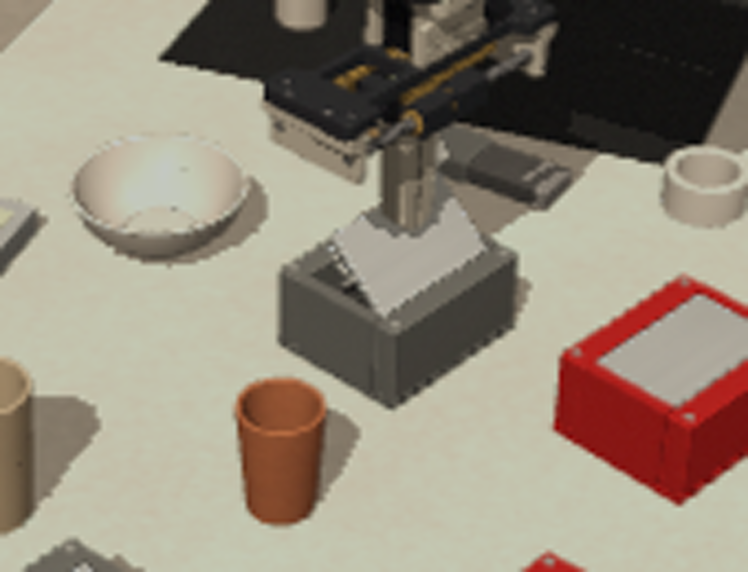

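Call:
{"fn": "send_rows", "kwargs": {
  "motion": [
    [[-0.004,0,0.004],0],
    [[-0.008,0,0.009],0],
    [[-0.011,0,0.0145],0],
    [[-0.0135,0,0.02],0],
    [[-0.015,0,0.025],0],
    [[-0.016,0,0.029],0],
    [[-0.016,0,0.032],0],
    [[-0.016,0,0.035],0],
    [[-0.016,0,0.0375],0],
    [[-0.016,0,0.0395],0],
    [[-0.016,0,0.0395],0]
  ]
}}

```text
t: 11.88
tool_pos: [0.5504, -0.1926, 0.0558]
orientation: [0.586, 3.085, -0.001]
force: [-6.7, 2.7, 17.4]
opening: 0.0006
```

Call:
{"fn": "send_rows", "kwargs": {
  "motion": [
    [[0,0,0.0008],0],
    [[0,0,0.0012],0],
    [[0,0,0.0012],0]
  ]
}}

```text
t: 12.25
tool_pos: [0.5505, -0.1926, 0.0556]
orientation: [0.585, 3.085, -0.001]
force: [-11.1, 4.4, 24.7]
opening: 0.0006
```

Matches the earlier hard-stop reading. Releasing straight up, then back to the viewing spot.

Call:
{"fn": "send_rows", "kwargs": {
  "motion": [
    [[0,0,-0.01],0],
    [[0,0,-0.05],0],
    [[0,0,-0.11],0],
    [[0,0,-0.16],0],
    [[-0.04,0,-0.165],0],
    [[-0.075,0,-0.165],0],
    [[-0.075,0,-0.165],0],
    [[-0.075,0,-0.165],0],
    [[-0.075,0,-0.165],0],
    [[-0.075,0,-0.165],0]
  ]
}}

```text
t: 13.5
tool_pos: [0.6192, -0.2196, 0.2179]
orientation: [0.586, 3.086, -0.0]
force: [-0.1, -0.5, -0.2]
opening: 0.0005
```

Run:
```python
from h import *
import cv2
s=monitor.read_state();print(s["t"],s["tool_pos"],s["force"])
a=eyes.read_camera("wrist")[:,:,::-1];b=eyes.read_camera("side")[:,:,::-1]
cv2.imwrite("pics/wrist5.png",a);cv2.imwrite("pics/side5.png",b)
print(cv2.absdiff(a,cv2.imread("pics/wrist1.png"))[75:195,245:395].mean())
```

```text
13.5 [ 0.61915361 -0.21961993  0.21790195] [-0.13913442 -0.54938914 -0.16385358]
4.964074074074074
```

View pics/wrist5.png

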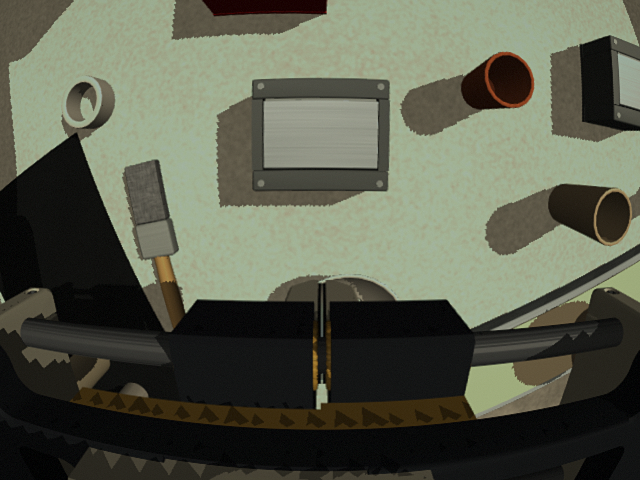

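View pics/side5.png

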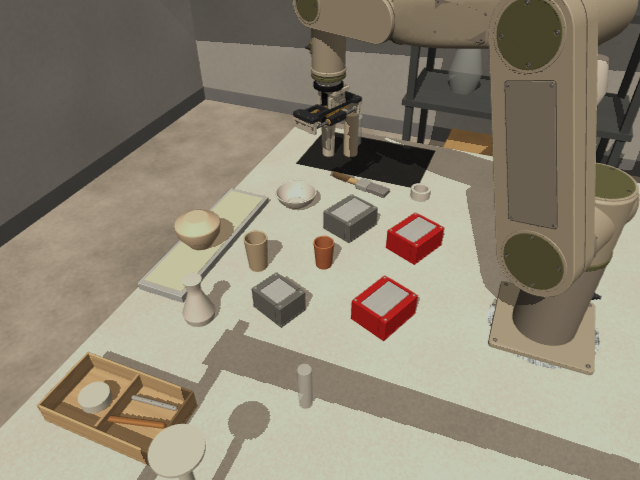

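The wide cover looks flush at wrist pixels (262–379, 98–170), as it did before I pressed it. The small box and the loose pieces haven't moved. Handing in.

Run:
```python
from plant import ticket
print(ticket.close_job())
```

```text
the job is handed in; nothing more can be done
None
```

The light table's button is pushed all the way down and the wide cover is shut flush again. I handed the job in at about 13.5 s.

- **Cover opened:** I pressed it to its stop (tip at 55.6 mm, 22 N). The images showed it standing open.
- **Button:** I pushed it to its hard stop (tip at 37.8 mm, 25 N; 38 mm is all the way down). The wrist picture afterwards showed it lower than before.
- **Cover shut:** I swung it closed from behind and pressed it to the same stop (55.6 mm, 25 N), then let go. About 1 s later, with the arm clear, the wrist and side pictures showed it shut as at the start.
- **Everything else:** the small box's cover is still shut and the loose pieces look unmoved in the last side picture. I checked this by eye.

No check failed. The three cameras put the box centre within about 3 mm of each other, so I used their average.

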